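# Tip the suet into the pail, then find which way the feeder cap turns and hold it off

## Task

Get the bird feeder in front of you ready for me to fill: tip all six suet nuggets from the scoop into the pail I will pour from, and stand the scoop upright on the bench again. Then take the twist-lock cap off that feeder (I don't remember which way this one turns, so try it one way and then the other until it gives) and finish while still holding the cap up in the air beside the feeder, at least 12 cm above the bench, with the mouth clear for me. Leave the other things on the bench where they are.

Things in the scene. Friction and masses are not known exactly. Their poses are not given: they have to be found in the camera images.
- scoop: seed scoop: round aluminium cup with a straight wooden handle along its -x, 0.13 to 0.21 kg empty, standing upright, six suet nuggets in it. Origin under the cup's centre, z up. Cup 72 mm across below, 90 mm at the rim, 55 mm high, wall 2.5 mm. Handle: level round bar 12 mm thick, 45 mm above the underside, from the cup wall to 151 mm from the cup's axis
- scoop_grip (a point): point on the middle line of the scoop's handle, 105 mm from the cup's axis, 45 mm above the underside: a good place to grip; the axes are the scoop's (the handle runs along x)
- pail: a small galvanised pail, open on top, empty, loose, 0.45 kg. Origin at the centre of its underside, z up. 104 mm across at the bottom, 132 mm at the rim, 95 mm high, wall 3 mm; its thin wire handle hangs down against the outside
- suet0: a round suet nugget, 25 mm across, 10 g; origin at its centre. Six of them lie in the scoop in two layers; greasy, they slide and roll out once the scoop is tipped well past level
- suet1: a round suet nugget, 25 mm across, 10 g; origin at its centre
- suet2: a round suet nugget, 25 mm across, 10 g; origin at its centre
- suet3: a round suet nugget, 25 mm across, 10 g; origin at its centre
- suet4: a round suet nugget, 25 mm across, 10 g; origin at its centre
- suet5: a round suet nugget, 25 mm across, 10 g; origin at its centre
- feeder: the tube bird feeder to be opened, in front and to the right: fixed, upright, origin under its centre. Foot 124 mm across, dish 104, clear tube 54 with wooden perches out to 65 mm from the axis, 75 and 115 mm up; shoulder 56 mm across, 175 mm up; 211 mm high with the cap on. (A spare feeder that looks the same stands at the far right corner of the bench, out of reach: not needed)
- feeder_mouth (a point): centre of the feeder's mouth, at the top of its neck (inside the cap), 195 mm above the feeder's underside. Its twist lock opens anticlockwise on some starts and clockwise on others; nothing to be seen outside shows which, and the cap starts with its x axis within 3 degrees of the feeder's x axis either way
- cap: the feeder's cap: round grey plastic, 35 to 70 g. Origin on its axis at the skirt's lower edge (176 mm up when locked), z up. Ribbed skirt 60 mm across, 0 to 23 mm above the origin, to be gripped round the outside; fingers may reach 20 mm below it beside the narrower tube. Low dome with a ridge 46 x 8 mm across the top along the cap's x; top of the ridge 34.5 mm above the origin
- cap_top (a point): point on the cap's axis, at the top of the ridge, 34.5 mm above its lower edge. The lock: the wrong way the cap meets a hard stop within 10 degrees; the right way it turns easily, without a spring, and lifts straight off once turned 45 to 70 degrees (55 to 60 is best; a stop ends the turn at about 75). Until then it has 3 mm of play up and down but does not come off
- mason_jar: bystander: a closed glass mason jar with a screw-top lid, 76 mm across, 125 mm high; origin under its centre
- travel_mug: bystander: a closed stainless steel travel mug, 77 mm across, 178 mm high; origin under its centre
- dog_brush: bystander: a wooden dog brush lying on its bristles, 190 mm long (along its x), 52 mm wide, 36 mm high; origin on the bench under it
- polish_tin: bystander: a flat round tin, 87 mm across, 27 mm high; origin under its centre
Not all that is in view belongs to the job. What is shaped like the scoop but orange is not meant. Leave any brown or purple look-alike of the cap alone.

How it is judged:
On the way, in this order (a step that is already met when the one before it is completed fails the run):
1. the scoop is held in the gripper, lifted and tipped (angle between scoop's own z axis and vertical above 0.7 rad and height (world z) of scoop_grip above 0.08 m and contact force between the fingers and scoop above 0.5 N), for 0.05 s.
2. all six nuggets are in the upright pail (horizontal distance between each of suet0, suet1, suet2, suet3, suet4, suet5 and pail below 0.062 m and z of each of suet0, suet1, suet2, suet3, suet4, suet5 in the frame of pail below 0.085 m and height (world z) of each of suet0, suet1, suet2, suet3, suet4, suet5 below 0.095 m and angle between pail's own z axis and vertical below 0.15 rad and height (world z) of pail below 0.012 m), for 0.2 s.
3. the scoop stands upright on the bench again, let go (angle between scoop's own z axis and vertical below 0.15 rad and height (world z) of scoop below 0.01 m and contact force between the fingers and scoop below 0.1 N), for 0.2 s.
4. the feeder's cap, gripped, has come up off its neck (contact force between the fingers and cap above 1 N and z of cap in the frame of feeder_mouth above 0.012 m), for 0.1 s.
At the end, for the whole second after the job is handed in: The cap is held still in the gripper, lower edge over 12 cm above the bench, its centre over 6 cm to the side of the feeder's mouth; all six nuggets lie in the upright pail; the scoop stands upright on the bench (within 8 degrees), let go (all of step 2 and all of step 3 and contact force between the fingers and cap above 1 N and horizontal distance between cap and feeder_mouth above 0.06 m and height (world z) of cap above 0.12 m and linear speed of cap below 0.05 m/s); the arm keeps its last pose, push and grip.
It fails at once if the closed mason jar is moved by more than 4 cm or tipped (distance of mason_jar from where it was at the start of the episode above 0.04 m or angle between mason_jar's own z axis and vertical above 0.4 rad).
It fails at once if the travel mug is moved by more than 4 cm or tipped (distance of travel_mug from where it was at the start of the episode above 0.04 m or angle between travel_mug's own z axis and vertical above 0.4 rad).
It fails at once if the dog brush is moved by more than 4 cm or tipped (distance of dog_brush from where it was at the start of the episode above 0.04 m or angle between dog_brush's own z axis and vertical above 0.4 rad).
It fails at once if the polish tin is moved by more than 4 cm or tipped (distance of polish_tin from where it was at the start of the episode above 0.04 m or angle between polish_tin's own z axis and vertical above 0.4 rad).
It also fails if it takes over 64 s, if anything falls off the work surface, if the arm or the gripper's body presses on something with over 40 N, if the wrist force passes 120 N, or if a joint passes its speed limit or range.

## Robot

A 7-joint arm with a two-finger parallel gripper is mounted at the origin on the work surface. World frame = base frame: x ahead of the robot, y to its left, z up, the work surface at z = 0. Lengths are in m, angles in rad, forces in N, time in s.
With the tool pointing down it reaches from about 0.4 to 0.875 m from the base axis. Payload 19.3 kg.
Tool frame: the origin (TCP) lies on the mounting face of the last link; the fingertips stand 173 mm ahead of it and the grasp point (between the pads) lies 155 mm ahead of it (bot.grip_point_offset is the distance from the TCP to the grasp point, in m); z points along the fingers, y is the line along which they close (so a half turn about z gives the same grasp; the last joint's range is limited). The gripper opens to 85 mm and grips with 20 to 120 N. Pads are 22 mm wide; open, the fingers measure 114 mm over their backs; the gripper's body (76 mm by 85 mm) begins 54 mm behind the grasp point. The pads swing forward as they close: fully open they stand 13 mm farther back than shut.
Start: joints at [1.238, 0.521, -0.036, 1.599, 0.021, 1.021, -0.113], TCP at [0.162, -0.604, 0.405] pointing down, gripper open.
Joint ranges: [-2.91, 2.91], [-0.3, 2.13], [-1.5, 1.42], [0.17, 2.43], [-1.26, 4.41], [0.16, 1.93], [-2.52, 2.52]. Speed limits (rad/s): [1.89, 1.89, 2.39, 2.39, 3.01, 3.01, 3.01].

## Interface

Orientations are given as [roll, pitch, yaw] about the fixed x, y, z axes, in that order (R = Rz(yaw) Ry(pitch) Rx(roll)).
In Python, from workcell import bot gives the robot as it stands.
- The arm moves only by the tool arm_command, never from a script. Its argument "deltas" is a list of rows, each a list of 3 entries, a list of its own where there are three numbers: the shift along the tool's x, y, z in cm, then the turn, a rotation vector about the tool's x, y, z in rad, then the finger opening in cm, from 0 to 8.54. In form: [[[tx, ty, tz], [rx, ry, rz], claw], ...]. A call has 1 to 20 rows; each row shifts and turns the commanded pose from where the row before left it, along the tool's axes as they then stand; what a row does not reach is not made up. A row lasts 1/10 s, in which the tool goes at most 50 mm and 8.59 degrees, less where a joint would pass 70% of its speed; a pose out of reach is approached as far as the arm can. A call with a gripper value outside its range is refused whole. The fingers move at their own pace and stop on an object; "newtons" is the grip in N (left out, the last holds). Time passes only in rows, so rows that do not move let the fingers close. It gives the time, the measured TCP pose, the force, the opening and the grip force at its end, in the units of the state.
- bot.observe(): the state, without advancing time (a new reading comes with each control period).
- bot.grab_frame(name): name is "scene" or "top" or "wrist"; returns a dict with "frame" (480x640x3 uint8, red, green, blue), "K" (3x3 intrinsics, pixels), "k1" (the pictures are not rectified: a ray, as slopes to the right and down, at radius r is drawn at 1 + k1 r^2 times it, then the intrinsics apply), "rvec" (rotation vector, rad) and "tvec" (3), from world to camera coordinates, as OpenCV has them; the wrist camera has in their place "T_tool_cam" (4x4, takes a point from camera to tool coordinates, whose origin is the TCP and whose axes are the flange's). Camera axes: x right, y down, z forward; pixel columns grow to the right and rows downward; lengths in m; the calibration is good to about 2 mm. A picture is of the moment at which its call begins: read the wrist's pose just before it. There is no depth.
- bot.job_done(): hands the job in; it is judged then, once.
Trained networks look in a picture, given as the dict that the camera call returned (one of the last four; its "shot" number tells which), for a name from the list of things; names that differ only in an ending like _2 or _b are one class to them, and where a whole thing is asked for, a point or a joint stands for the part that bears it (a point fixed in the world has none). Each returns a list of dicts, best first, with "p" (0 to 1); they miss things now and then, are a little off and sometimes report something else, mostly with a low value. They report only what shows in the picture. A call takes as long as a camera call. They do not tell look-alikes from the thing itself.
- bot.find_in(name, picture): "rect" ([left, top, width, height] in pixels, round what is visible of it).
- bot.mark_of(name, picture): "at" ([column, row] in pixels: a listed point, or the origin of a listed thing).
The state is a dict: "clock": time; "qpos": joint angles; "qd": joint speeds; "joint_efforts": joint torques, N m; "position": TCP position; "tool_rot": TCP orientation; "force": force on the tool from outside, world axes, zero at the start; "moment": the same for the moment, N m; "grip_width": finger opening in m; "finger_force": force on a finger pad.
Only numpy, scipy, OpenCV 4.12 (cv2) and the standard library are available. Lean on these libraries where they do the work, as an engineer would, in place of code of your own. Each camera call takes 0.05 s, during which the arm holds its last target. There are 200 camera calls.

## Working session

There is one attempt and no reset: what is moved stays moved. The work goes in short steps, Python scripts to look and compute and a tool call to move; the robot and the scene stay as the last step left them, time stands still between calls to the robot, and variables do not carry over. Pictures are saved under pics/ and viewed, at most 11 in all, crops included, and the job is handed in when it is done.

Besides the shell and the picture viewer there is one more tool, called after "Request:" by a JSON object that holds its "method" and its "body". arm_command: Moves the arm, as the interface text tells. Its arguments: {"type":"object","properties":{"deltas":{"type":"array","items":{"type":"array"}},"newtons":{"type":"number"}},"required":["deltas"]}

```bash
mkdir -p pics; ls
cat > h.py <<'E'
import numpy as np, cv2
from scipy.spatial.transform import Rotation as R
from workcell import bot
def Rt(s): return R.from_euler('xyz', s["tool_rot"]).as_matrix()
def grab(n):
    s=bot.observe(); p=bot.grab_frame(n)
    if n=="wrist":
        T=np.eye(4);T[:3,:3]=Rt(s);T[:3,3]=s["position"]
        p["Twc"]=T@np.array(p["T_tool_cam"])
    else:
        M=np.eye(4);M[:3,:3]=cv2.Rodrigues(np.array(p["rvec"],float))[0];M[:3,3]=np.ravel(p["tvec"]);p["Twc"]=np.linalg.inv(M)
    return p
def D(p): return np.array([p["k1"],0,0,0,0],float)
def ray(p,uv):
    x=cv2.undistortPoints(np.array([[uv]],float),np.array(p["K"],float),D(p))[0,0]
    d=p["Twc"][:3,:3]@np.array([x[0],x[1],1]); return p["Twc"][:3,3],d
def onz(p,uv,z):
    o,d=ray(p,uv); return o+d*(z-o[2])/d[2]
def proj(p,X):
    M=np.linalg.inv(p["Twc"]); r=cv2.Rodrigues(M[:3,:3])[0]
    return cv2.projectPoints(np.array(X,float).reshape(-1,1,3),r,M[:3,3],np.array(p["K"],float),D(p))[0].reshape(-1,2)
def save(p,n,box=None,s=1):
    f=p["frame"][:,:,::-1]
    if box: f=f[box[1]:box[3],box[0]:box[2]]
    cv2.imwrite("pics/"+n,cv2.resize(f,None,fx=s,fy=s,interpolation=cv2.INTER_CUBIC))
E
python3 - <<'E'
from h import *
print(bot.observe())
H={"scoop":0,"scoop_grip":.045,"pail":0,"feeder":0,"feeder_mouth":.195,"cap":.176,"cap_top":.2105,"mason_jar":0,"travel_mug":0,"dog_brush":0,"polish_tin":0}
for c in("scene","top"):
    p=grab(c);save(p,c+".png");print(c,p["Twc"][:3,3].round(3))
    for n,z in H.items():
        for m in bot.mark_of(n,p)[:4]:
            if m["p"]>.2: print(n,round(m["p"],2),np.round(m["at"]),onz(p,m["at"],z).round(3))
E
```

```text
pics
{'clock': 0.0, 'qpos': array([ 1.23783399,  0.52202383, -0.03636151,  1.60000882,  0.02116766,
        1.02111683, -0.1127769 ]), 'qd': array([ 0.00080754, -0.00114077,  0.00058554,  0.00020159,  0.001477  ,
       -0.0005946 , -0.0009745 ]), 'joint_efforts': array([ 2.86209715e-04, -9.27106619e+01,  1.97950311e+00, -3.69932020e+01,
        1.77148153e-02,  8.13624880e-03,  5.60640933e-05]), 'position': array([ 0.16230316, -0.60340723,  0.40411882]), 'tool_rot': array([-3.14041962e+00,  4.02997924e-05,  2.62788175e-01]), 'force': array([0.08685122, 0.00435165, 0.05077318]), 'moment': array([-0.02041608, -0.00955029, -0.00084491]), 'finger_force': 0.0, 'grip_width': 0.08534212310928505}
scene [1.519 0.012 1.485]
scoop 0.9 [488. 267.] [0.583 0.574 0.   ]
scoop 0.8 [337. 187.] [0.262 0.163 0.   ]
scoop 0.63 [306. 273.] [0.579 0.052 0.   ]
scoop_grip 0.77 [312. 235.] [0.479 0.072 0.045]
scoop_grip 0.64 [374. 185.] [0.301 0.273 0.045]
pail 0.93 [402. 247.] [0.503 0.338 0.   ]
pail 0.69 [159. 223.] [ 0.381 -0.384  0.   ]
feeder 0.86 [174. 266.] [ 0.539 -0.327  0.   ]
feeder_mouth 0.8 
[... 963 characters left out ...]
244.] [0.516 0.334 0.   ]
pail 0.43 [452. 240.] [ 0.534 -0.327  0.   ]
feeder 0.86 [452. 237.] [ 0.542 -0.328  0.   ]
feeder_mouth 0.96 [470. 229.] [ 0.548 -0.328  0.195]
feeder_mouth 0.6 [468. 231.] [ 0.543 -0.323  0.195]
cap 0.76 [513. 239.] [ 0.527 -0.433  0.176]
cap 0.57 [394. 222.] [ 0.565 -0.151  0.176]
cap_top 0.9 [472. 227.] [ 0.55  -0.328  0.21 ]
cap_top 0.75 [518. 238.] [ 0.527 -0.434  0.21 ]
cap_top 0.64 [394. 222.] [ 0.56  -0.148  0.211]
mason_jar 0.84 [275. 156.] [0.756 0.153 0.   ]
travel_mug 0.75 [375. 152.] [ 0.772 -0.12   0.   ]
travel_mug 0.29 [205. 244.] [0.516 0.335 0.   ]
dog_brush 0.86 [420. 323.] [ 0.312 -0.243  0.   ]
polish_tin 0.84 [496. 189.] [ 0.673 -0.446  0.   ]
```

View pics/scene.png

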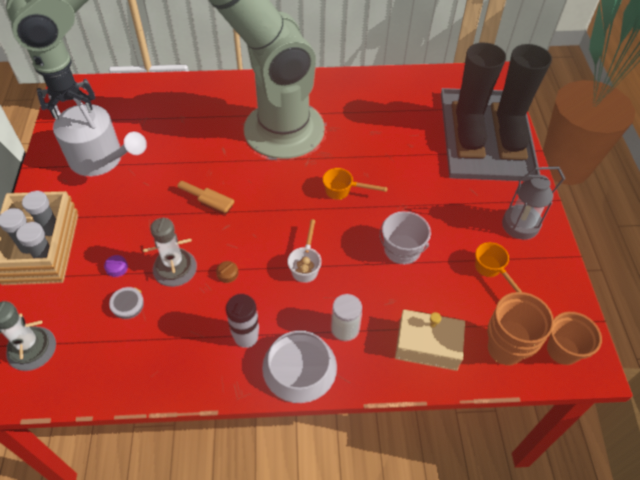

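View pics/top.png

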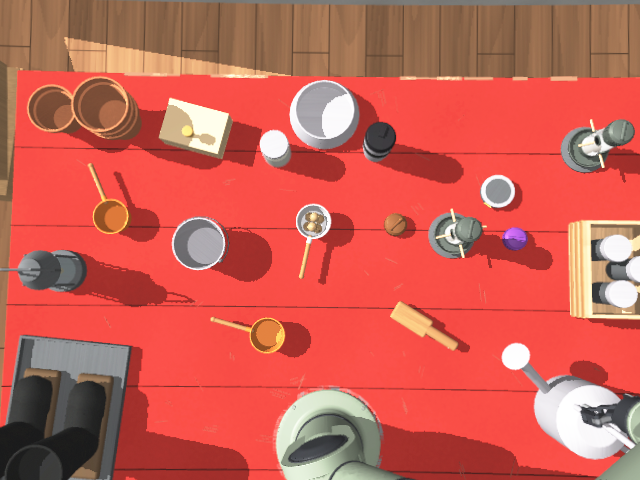

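The real scoop is the aluminium one at top-view (313,222). Its look-alikes are the orange scoops at (267,335) and (111,216). The feeder to open is at (455,232), and its twin stands at (590,147). The cap look-alikes are brown (395,224) and purple (514,238). The pail is at (199,243), and the wide bowl at (324,113) is not it. I'll move above the scoop and take a close crop there.

Request:
{"method": "arm_command", "body": {"deltas": [[[0,0,-2],[0,0,0],8.5],[[2.85,-3.65,0],[0,0,0],8.5],[[2.85,-3.65,0],[0,0,0],8.5],[[2.85,-3.65,0],[0,0,0],8.5],[[2.85,-3.65,0],[0,0,0],8.5],[[2.85,-3.65,0],[0,0,0],8.5],[[2.85,-3.65,0],[0,0,0],8.5],[[2.85,-3.65,0],[0,0,0],8.5],[[2.85,-3.65,0],[0,0,0],8.5],[[2.85,-3.65,0],[0,0,0],8.5],[[2.85,-3.65,0],[0,0,0],8.5],[[2.85,-3.65,0],[0,0,0],8.5],[[2.85,-3.65,0],[0,0,0],8.5],[[2.85,-3.65,0],[0,0,0],8.5],[[2.85,-3.65,0],[0,0,0],8.5],[[2.85,-3.65,0],[0,0,0],8.5],[[0,0,0],[0,0,0.12],8.5],[[0,0,0],[0,0,0.12],8.5],[[0,0,0],[0,0,0.12],8.5],[[0,0,0],[0,0,0.12],8.5]], "newtons": 100}}

```text
clock: 3.2
position: [0.433, 0.0363, 0.4248]
tool_rot: [-3.142, -0.0, -0.222]
force: [-0.5, 0.1, 0.7]
grip_width: 0.0852
finger_force: 0.0
```

Run:
```python
from h import *
s=bot.observe();print({k:np.round(s[k],3) for k in("qpos","position","tool_rot","clock")})
p=grab("wrist");save(p,"w1.png");print(p["Twc"].round(3))
for n,z in {"scoop":0,"scoop_grip":.045,"pail":0,"suet0":.03}.items():
    for m in bot.mark_of(n,p)[:6]:
        if m["p"]>.2: print(n,round(m["p"],2),np.round(m["at"]),onz(p,m["at"],z).round(3))
```

```text
{'qpos': array([ 0.145,  0.212, -0.422,  2.033,  0.109,  0.918, -2.128]), 'position': array([0.433, 0.036, 0.425]), 'tool_rot': array([-3.142, -0.   , -0.222]), 'clock': np.float64(3.2)}
[[-0.22  -0.933 -0.284  0.505]
 [-0.976  0.21   0.065  0.02 ]
 [-0.001  0.291 -0.957  0.394]
 [ 0.     0.     0.     1.   ]]
scoop 0.98 [240. 347.] [0.277 0.164 0.   ]
scoop 0.74 [272.  66.] [0.573 0.046 0.   ]
scoop_grip 0.68 [255.  46.] [0.585 0.054 0.045]
scoop_grip 0.63 [276. 178.] [0.47  0.065 0.045]
pail 0.89 [ 36. 193.] [0.512 0.335 0.   ]
suet0 0.88 [266.  70.] [0.566 0.051 0.03 ]
suet0 0.84 [258.  75.] [0.563 0.06  0.03 ]
suet0 0.78 [269.  40.] [0.589 0.042 0.03 ]
suet0 0.67 [253.  46.] [0.588 0.057 0.03 ]
suet0 0.61 [283.  46.] [0.582 0.031 0.03 ]
suet0 0.58 [283.  75.] [0.558 0.037 0.03 ]
```

View pics/w1.png

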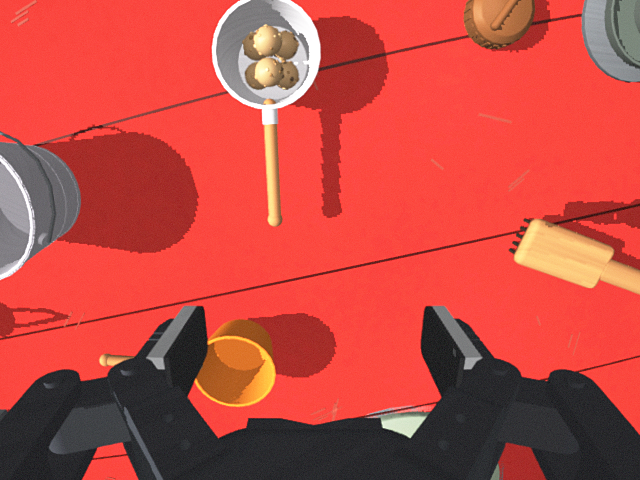

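The crop shows the metal scoop with six nuggets at (266,52) and its handle running (268,105)–(275,222). That confirms the choice. Next I'll fit a simple kinematic model so I can plan the pour.

```bash
cat > kin.py <<'E'
import numpy as np, itertools
from scipy.optimize import least_squares
from scipy.spatial.transform import Rotation as R
LO=np.array([-2.91,-.3,-1.5,.17,-1.26,.16,-2.52]);HI=np.array([2.91,2.13,1.42,2.43,4.41,1.93,2.52])
def fk(q,s,L,c):
    # L: d1,L1,L2,L3, e(elbow x off), a(wrist x off)
    z=lambda a:R.from_euler('z',a).as_matrix(); y=lambda a:R.from_euler('y',a).as_matrix()
    M=z(s[0]*q[0]); p=np.array([0,0,L[0]])
    M=M@y(q[1])@z(s[1]*q[2]); p=p+M@[L[4],0,L[1]]
    M=M@y(q[3]); p=p+M@[-L[4],0,0]; M=M@z(s[2]*q[4]); p=p+M@[0,0,L[2]]
    M=M@y(q[5])@z(s[3]*q[6]+c); p=p+M@[0,0,L[3]]
    # wrist offset along pre-q7 x
    p=p+(M@z(-(s[3]*q[6]+c)))@[L[5],0,0]
    return p,M
E
python3 - <<'E'
from h import *
from kin import *
A=[([1.23783399,.52202383,-.03636151,1.60000882,.02116766,1.02111683,-.1127769],[.16230316,-.60340723,.40411882],[-3.14041962,4e-5,.262788])]
s=bot.observe();A.append((s["qpos"],s["position"],s["tool_rot"]))
for sg in itertools.product([-1,1],repeat=4):
    for c0 in(0,1.57,3.14,-1.57):
        def f(c): return np.concatenate([(fk(q,sg,[0]*6,c[0])[1]-R.from_euler('xyz',r).as_matrix()).ravel() for q,_,r in A])
        o=least_squares(f,[c0])
        if o.cost<.02:
            c=o.x[0]
            g=lambda L:np.concatenate([fk(q,sg,L,c)[0]-p for q,p,_ in A]+[.02*(L[4:])])
            l=least_squares(g,[.3,.4,.4,.1,0,0]);print(sg,round(c,3),round(o.cost,6),l.x.round(4),l.fun.round(4))
p=grab("wrist")
for uv in((268,110),(275,220)): print(onz(p,uv,.045).round(4))
# rim circle centre
print(onz(p,(266,52),.055).round(4))
E
```

```text
(-1, -1, -1, -1) 1.571 0.0 [-85.2423   0.3349   1.3422 -85.886    0.4634   1.4316] [ 0.0431  0.014  -0.0072 -0.0048  0.0071  0.0072  0.0093  0.0286]
(-1, -1, -1, -1) 1.571 0.0 [-85.2449   0.3349   1.3422 -85.8885   0.4634   1.4316] [ 0.0431  0.014  -0.0072 -0.0048  0.0071  0.0072  0.0093  0.0286]
(-1, -1, -1, -1) 1.571 0.0 [-85.2419   0.3349   1.3422 -85.8856   0.4634   1.4316] [ 0.0431  0.014  -0.0072 -0.0048  0.0071  0.0072  0.0093  0.0286]
(-1, -1, -1, -1) 1.571 0.0 [-85.2407   0.3349   1.3422 -85.8843   0.4634   1.4316] [ 0.0431  0.014  -0.0072 -0.0048  0.0071  0.0072  0.0093  0.0286]
[0.5301 0.0572 0.045 ]
[0.4309 0.0751 0.045 ]
[0.5753 0.0466 0.055 ]
```

```bash
cat > sim.py <<'E'
from h import *
from kin import *
S=(-1,-1,-1,-1);C=np.pi/2
A=[([1.23783399,.52202383,-.03636151,1.60000882,.02116766,1.02111683,-.1127769],[.16230316,-.60340723,.40411882]),([0.145,0.212,-0.422,2.033,0.109,0.918,-2.128],[.433,.0363,.4248])]
g=lambda L:np.concatenate([fk(q,S,L,C)[0]-p for q,p in A]+[.01*(L-[.34,.4,.4,.12,0,0]),.3*L[4:]])
L=least_squares(g,[.3,.4,.4,.1,0,0]).x
def down(psi): return R.from_euler('xyz',[np.pi,0,psi]).as_matrix()
def ik(q0,p,M):
    f=lambda q:np.concatenate([(fk(q,S,L,C)[0]-p)*3,(fk(q,S,L,C)[1]-M).ravel(),.02*(q-q0)])
    o=least_squares(f,np.clip(q0,LO+.001,HI-.001),bounds=(LO,HI));P,m=fk(o.x,S,L,C)
    return o.x,np.linalg.norm(P-p),np.linalg.norm(m-M)
def path(q,gp0,M0,gp1,M1,n=8):
    rv=R.from_matrix(M0.T@M1).as_rotvec();w=0
    for i in range(1,n+1):
        M=M0@R.from_rotvec(rv*i/n).as_matrix();g_=gp0+(gp1-gp0)*i/n
        q,e,r=ik(q,g_-M@[0,0,.155],M);w=max(w,e,r)
    return q,w
E
cat > s1.py <<'E'
from sim import *
print(L.round(3),g(L).round(3))
q0=np.array(A[1][0]);G=np.array([.472,.0665,.27]);P=np.array([.512,.335])
for flip in(0,1):
    M0=down(-.18+np.pi*flip)
    q=q0
    q,w0=path(q,np.array([.433,.036,.27]),down(-.222),G,M0 if not flip else down(-.222+2.9),10)
    qa,w0b=path(q,G,M0,G+[0,0,-.225],M0,4)
    for psi in(-.6,-.2,.2,.6,1.0,1.4):
        d=np.array([np.cos(psi),np.sin(psi)]);gp=np.r_[P-.105*d,.27]
        M1=down(psi+np.pi*flip);q1,w1=path(q,G,M0,gp,M1)
        for sg in(1,-1):
            M2=M1@R.from_rotvec([sg*1.9,0,0]).as_matrix()
            q2,w2=path(q1,gp,M1,gp,M2,12)
            print(flip,psi,sg,"w",round(w0,3),round(w0b,3),round(w1,3),round(w2,3),"q",q2.round(2),"marg",np.minimum(q2-LO,HI-q2).min().round(2))
E
python3 s1.py
```

```text
[0.264 0.659 0.315 0.296 0.034 0.013] [ 0.055  0.012 -0.017 -0.02   0.034  0.017 -0.001  0.003 -0.001  0.002
  0.     0.     0.01   0.004]
0 -0.6 1 w 0.0 0.0 0.0 0.707 q [ 0.95  2.13 -1.37  2.43 -1.26  0.16  0.39] marg 0.0
0 -0.6 -1 w 0.0 0.0 0.0 0.301 q [-1.23  1.68  1.42  1.28  0.28  1.93 -1.55] marg 0.0
0 -0.2 1 w 0.0 0.0 0.0 0.32 q [ 0.84  2.   -1.43  2.43 -1.26  0.16  0.16] marg 0.0
0 -0.2 -1 w 0.0 0.0 0.0 0.111 q [-1.35  1.68  1.42  1.14  0.26  1.93 -1.62] marg 0.0
0 0.2 1 w 0.0 0.0 0.0 0.001 q [ 0.76  1.86 -1.5   2.37 -0.57  0.24 -0.79] marg 0.0
0 0.2 -1 w 0.0 0.0 0.0 0.0 q [-1.35  1.38  0.52  1.41  0.66  1.93 -2.48] marg 0.0
0 0.6 1 w 0.0 0.0 0.0 0.0 q [ 0.6   1.62 -1.22  1.86 -0.45  1.08 -0.97] marg 0.28
0 0.6 -1 w 0.0 0.0 0.0 0.0 q [-1.7   1.48  0.93  1.92  0.67  1.18 -2.52] marg 0.0
0 1.0 1 w 0.0 0.0 0.0 0.0 q [ 0.32  1.54 -1.03  1.34 -0.44  1.76 -1.09] marg 0.17
0 1.0 -1 w 0.0 0.0 0.0 0.043 q [-1.94  1.83  1.42  2.37  0.69  0.29 -2.52] marg 0.0
0 1.4 1 w 0.0 0.0 0.0 0.131 q [ 0.18  1.71 -1.5   1.14 -0.23  1.93 -1.6 ] marg 0.0
0 1.4 -1 w 0.0 0.0 0.0 0.384 q [-2.09  2.06  1
[... 335 characters left out ...]
 -1.45  2.43  4.41  0.19 -2.38] marg 0.0
1 0.2 1 w 0.0 0.0 0.0 0.0 q [-1.35  1.38  0.52  1.41  0.66  1.93  0.66] marg 0.0
1 0.2 -1 w 0.0 0.0 0.0 0.001 q [ 0.76  1.86 -1.5   2.37 -0.57  0.24  2.35] marg 0.0
1 0.6 1 w 0.0 0.0 0.0 0.0 q [-1.23  1.27 -0.1   1.94  0.87  1.93 -0.13] marg 0.0
1 0.6 -1 w 0.0 0.0 0.0 0.0 q [ 0.63  1.77 -1.5   1.86 -0.2   0.98  1.82] marg 0.0
1 1.0 1 w 0.0 0.0 0.0 0.025 q [-1.92  1.83  1.42  2.43  1.04  0.24  0.26] marg 0.0
1 1.0 -1 w 0.0 0.0 0.0 0.0 q [ 0.38  1.73 -1.5   1.34 -0.19  1.63  1.66] marg 0.0
1 1.4 1 w 0.0 0.0 0.0 0.283 q [-1.8   1.73  0.96  2.43  1.56  0.76 -0.67] marg 0.0
1 1.4 -1 w 0.0 0.0 0.0 0.131 q [ 0.18  1.71 -1.5   1.14 -0.23  1.93  1.54] marg 0.0
```

Request:
{"method": "arm_command", "body": {"deltas": [[[0,0,0],[0,0.14,0],8.5],[[0,0,0],[0,0.14,0],8.5],[[0,0,0],[0,0.14,0],8.5],[[0,0,0],[0,0.14,0],8.5],[[0,0,0],[0,0,0],8.5]]}}

```text
clock: 4.0
position: [0.434, 0.0361, 0.4214]
tool_rot: [3.134, -0.432, -0.211]
force: [0.4, 1.0, 0.2]
grip_width: 0.0849
finger_force: 0.0
```

```bash
cat >> h.py <<'E'
def log():
    s=bot.observe();open("log.txt","a").write(" ".join("%.5f"%v for v in [*s["qpos"],*s["position"]])+"\n");print(s["qpos"].round(3),s["position"].round(4),s["tool_rot"].round(3),s["clock"])
E
python3 -c "from h import *;log()"
```

```text
[-0.121  0.12  -0.188  2.194  0.506  0.506 -2.493] [0.434  0.0361 0.4214] [ 3.134 -0.432 -0.211] 4.0
```

Request:
{"method": "arm_command", "body": {"deltas": [[[0,2,0],[0.14,0,0],8.5],[[0,2,0],[0.14,0,0],8.5],[[0,2,0],[0.14,0,0],8.5],[[0,2,0],[0.14,0,0],8.5],[[0,0,0],[0,0,0],8.5]]}}

```text
clock: 4.5
position: [0.4239, 0.0007, 0.4136]
tool_rot: [-2.891, -0.379, -0.202]
force: [-0.2, -0.5, -0.7]
grip_width: 0.085
finger_force: 0.0
```

```bash
python3 -c "from h import *;log()"
```

```text
[ 0.256  0.124 -0.377  2.222 -0.222  0.38  -1.644] [0.4239 0.0007 0.4136] [-2.891 -0.379 -0.202] 4.5
```

Request:
{"method": "arm_command", "body": {"deltas": [[[0,-2,0],[-0.14,0,0],8.5],[[0,-2,0],[-0.14,0,0],8.5],[[0,-2,0],[-0.14,0,0],8.5],[[0,-2,0],[-0.14,0,0],8.5],[[5,0,0],[0,0,0],8.5],[[0,0,0],[0,0,0],8.5]]}}

```text
clock: 5.1
position: [0.4777, 0.0416, 0.4341]
tool_rot: [3.08, -0.344, -0.187]
force: [-0.2, 0.1, -0.1]
grip_width: 0.085
finger_force: 0.0
```

```bash
cat > fit.py <<'E'
from kin import *
S=(-1,-1,-1,-1);C=np.pi/2
D_=np.vstack([np.loadtxt("log.txt"),[1.23783399,.52202383,-.03636151,1.60000882,.02116766,1.02111683,-.1127769,.16230316,-.60340723,.40411882],[0.145,0.212,-0.422,2.033,0.109,0.918,-2.128,.433,.0363,.4248]])
def lin(q):
    z=lambda a:R.from_euler('z',a).as_matrix(); y=lambda a:R.from_euler('y',a).as_matrix()
    M1=z(-q[0]);M2=M1@y(q[1]);M3=M2@z(-q[2]);M4=M3@y(q[3]);M5=M4@z(-q[4]);M6=M5@y(q[5]);M7=M6@z(-q[6]+C)
    # linear in: base z, M1 y | M3 (x,y,z) | M5 (x,y,z) | M6 (x,y,z)
    return np.column_stack([[0,0,1],M1[:,1],M3,M5,M6]),M7
def fitL():
    B=np.vstack([lin(r[:7])[0] for r in D_]);b=np.concatenate([r[7:] for r in D_])
    prior=np.array([.3,0,0,0,.4,0,0,.35,0,0,.12]);lam=.003
    x=np.linalg.solve(B.T@B+lam**2*np.eye(11),B.T@b+lam**2*prior)
    return x,B@x-b
E
python3 -c "
from h import *;log()
from fit import *
x,r=fitL();print(x.round(4),r.round(4))"
```

```text
[-0.165  0.191 -0.13   2.049  0.39   0.659 -2.338] [0.4777 0.0416 0.4341] [ 3.08  -0.344 -0.187] 5.1
[ 3.207e-01 -2.100e-02  3.000e-04 -3.790e-02  5.291e-01  3.000e-04
 -1.000e-04  4.209e-01  0.000e+00 -1.000e-04  1.538e-01] [ 0. -0.  0. -0.  0.  0.  0.  0. -0. -0.  0.  0.  0. -0. -0.]
```

```bash
cat > sim.py <<'E'
from h import *
from fit import *
X,_=fitL()
def fk2(q):
    B,M=lin(q);return B@X,M
def elbow(q):
    B,_=lin(q);return B[:,:5]@X[:5],B[:,:8]@X[:8]
def down(psi): return R.from_euler('xyz',[np.pi,0,psi]).as_matrix()
def ik(q0,p,M):
    def f(q):
        P,m=fk2(q);return np.concatenate([(P-p)*3,(m-M).ravel(),.01*(q-q0)])
    o=least_squares(f,np.clip(q0,LO+.001,HI-.001),bounds=(LO,HI),max_nfev=60);P,m=fk2(o.x)
    return o.x,max(np.linalg.norm(P-p),np.linalg.norm(m-M))
def path(q,gp0,M0,gp1,M1,n=8):
    rv=R.from_matrix(M0.T@M1).as_rotvec();w=0;qs=[]
    for i in range(1,n+1):
        M=M0@R.from_rotvec(rv*i/n).as_matrix();g_=gp0+(gp1-gp0)*i/n
        q,e=ik(q,g_-M@[0,0,.155],M);w=max(w,e);qs.append(q)
    return q,w,qs
def marg(q): return np.minimum(q-LO,HI-q).min()
Gr=np.array([.472,.0665,.045]);P=np.array([.512,.335]);YAW=-.18
E
cat > s2.py <<'E'
from sim import *
q0=bot.observe()["qpos"];Mn=Rt(bot.observe());gn=bot.observe()["position"]+Mn@[0,0,.155]
res=[]
for flip in(0,1):
  for mode in("roll","pitch"):
    for sgn in((1,-1) if mode=="roll" else (1,)):
      for pre in(0,.35,.6):
        ax=np.array([sgn,0,0]) if mode=="roll" else np.array([0,-1 if flip==0 else 1,0])
        if mode=="roll" and flip: pass
        T=lambda a:R.from_rotvec(ax*a).as_matrix()
        M0=down(YAW+np.pi*flip)@T(-pre)
        up=Gr+[0,0,.2]
        q,w0,_=path(q0,gn,Mn,up,M0,8)
        if w0>.01: continue
        qg,wg,_=path(q,up,M0,Gr,M0,4)
        if wg>.01: continue
        for psi in np.arange(-2.8,3.2,.4):
            d=np.array([np.cos(psi),np.sin(psi)])
            if mode=="roll": gp=np.r_[P-.105*d,.26]
            else: gp=np.r_[P-.03*d,.29]
            if np.hypot(*gp[:2])<.35: continue
            M1=down(psi+np.pi*flip)@T(-pre);q1,w1,_=path(q,up,M0,gp,M1,6)
            if w1>.01: continue
            q2,w2,qs=path(q1,gp,M1,gp,M1@T(1.85),8)
            if w2>.01: continue
            mz=min(min(elbow(k)[0][2],elbow(k)[1][2]) for k in qs)
            res.append((round(min(marg(qg),marg(q1),marg(q2)),2),flip,mode,sgn,pre,round(psi,2),q2.round(2),elbow(q2)[0].round(2),elbow(q2)[1].round(2),round(mz,2)))
for r in sorted(res,key=lambda r:-r[0])[:25]: print(*r)
E
time python3 s2.py
```

```text
0.24 0 roll 1 0 0.4 [ 0.58  1.37 -1.05  1.89 -0.81  1.08 -0.69] [ 0.42 -0.32  0.39] [0.53 0.02 0.17] 0.17
0.24 0 roll 1 0 0.8 [ 0.35  1.29 -0.86  1.57 -0.69  1.61 -0.88] [ 0.47 -0.22  0.44] [0.65 0.05 0.18] 0.18
0.23 1 roll 1 0.35 -2.8 [ 0.41  1.34 -1.22  1.4  -0.4   1.01 -1.26] [ 0.47 -0.24  0.41] [0.71 0.08 0.28] 0.28
0.23 1 roll 1 0.35 -2.4 [ 0.13  1.35 -1.07  1.05 -0.41  1.51 -1.27] [ 0.51 -0.11  0.41] [0.8  0.18 0.28] 0.28
0.22 1 roll 1 0.6 -2.4 [ 0.17  1.32 -1.27  1.07 -0.06  1.44 -1.47] [ 0.51 -0.12  0.42] [0.79 0.19 0.36] 0.36
0.15 1 roll 1 0.6 -2.8 [ 0.42  1.28 -1.33  1.41 -0.06  0.96 -1.57] [ 0.46 -0.24  0.43] [0.71 0.09 0.36] 0.36
0.04 1 roll 1 0.6 -2.0 [-0.19  1.25 -0.75  0.77 -0.39  1.89 -1.17] [0.51 0.05 0.46] [0.82 0.31 0.36] 0.36
0.02 0 roll -1 0.6 -0.0 [-1.31  0.99  0.43  1.36  0.35  1.88 -2.5 ] [0.17 0.41 0.62] [0.41 0.63 0.36] 0.36
0.0 0 roll 1 0 -0.0 [ 0.78  1.78 -1.42  2.18 -0.83  0.32 -0.5 ] [ 0.34 -0.38  0.18] [0.41 0.04 0.17] 0.17
0.0 0 roll 1 0 1.2 [ 0.3   1.57 -1.29  1.21 -0.31  1.93 -1.39] [ 0.5  -0.19  0.28] [0.75 0.13 0.18] 0.18
0.0 0 roll 1 0.35 -0.0 [ 0
[... 919 characters left out ...]
0.41 0.63 0.17] 0.17
0.0 0 roll -1 0 0.4 [-1.53  1.22  0.56  1.65  0.71  1.76 -2.52] [0.07 0.49 0.52] [0.3  0.57 0.17] 0.17
0.0 0 roll -1 0 0.8 [-1.89  1.47  0.98  2.    0.67  1.05 -2.52] [-0.13  0.51  0.4 ] [0.23 0.47 0.17] 0.17
0.0 0 roll -1 0 2.4 [ 0.8   1.9  -1.5   2.22  3.74  0.59 -1.73] [ 0.32 -0.37  0.11] [0.39 0.05 0.17] 0.11
0.0 0 roll -1 0.35 -0.0 [-1.45  1.21  0.74  1.32  0.3   1.93 -2.29] [0.11 0.48 0.53] [0.41 0.64 0.28] 0.28
0.0 0 roll -1 0.35 0.4 [-1.49  1.    0.47  1.67  0.65  1.65 -2.52] [0.09 0.43 0.62] [0.3  0.58 0.28] 0.28
0.0 0 roll -1 0.35 0.8 [-1.82  1.08  0.84  2.03  0.76  1.05 -2.52] [-0.07  0.45  0.59] [0.22 0.47 0.28] 0.28
real	0m12.592s
user	0m13.126s
sys	0m0.040s
```

```bash
cat > s3.py <<'E'
from sim import *
q0=bot.observe()["qpos"];Mn=Rt(bot.observe());gn=bot.observe()["position"]+Mn@[0,0,.155]
T=lambda a:R.from_rotvec([a,0,0]).as_matrix()
for pre in(0,.1,.2,.3):
    M0=down(YAW)@T(-pre);up=Gr+[0,0,.12]
    q,w0,_=path(q0,gn,Mn,up,M0,8);qg,wg,_=path(q,up,M0,Gr,M0,4)
    print(pre,w0,wg,qg.round(2))
    for psi in(.5,.7):
        d=np.array([np.cos(psi),np.sin(psi)]);n=np.array([-d[1],d[0]])
        gp=np.r_[P-.105*d+.02*n,.28];M1=down(psi)@T(-pre)
        up2=Gr+[0,0,.235];qq,_,_=path(qg,Gr,M0,up2,M0,4);q1,w1,_=path(qq,up2,M0,gp,M1,6);q2,w2,_=path(q1,gp,M1,gp,M1@T(1.9),8)
        print("  ",psi,round(w1,3),round(w2,3),q1.round(2),q2.round(2),elbow(q2)[1].round(2))
E
python3 s3.py
```

```text
0 8.257208128685384e-06 9.777212185718003e-06 [-0.15  0.64 -0.16  2.11  0.24  0.4  -2.24]
   0.5 0.0 0.0 [-0.37  0.33 -0.48  1.85  0.18  1.   -2.  ] [ 0.5   1.33 -1.01  1.84 -0.84  1.21 -0.71] [0.55 0.05 0.18]
   0.7 0.0 0.0 [-0.31  0.33 -0.5   1.86  0.19  1.   -1.76] [ 0.39  1.29 -0.92  1.69 -0.77  1.47 -0.81] [0.61 0.06 0.18]
0.1 3.838975757826975e-06 1.0523655655094672e-05 [-0.23  0.65 -0.12  2.09  0.35  0.48 -2.39]
   0.5 0.0 0.0 [-0.47  0.34 -0.44  1.84  0.27  1.05 -2.1 ] [ 0.49  1.25 -0.98  1.85 -0.84  1.19 -0.73] [0.55 0.04 0.21]
   0.7 0.0 0.0 [-0.4   0.32 -0.46  1.86  0.28  1.02 -1.87] [ 0.39  1.22 -0.89  1.7  -0.76  1.45 -0.82] [0.61 0.05 0.21]
0.2 2.7731922458240387e-06 1.0250542956750244e-05 [-0.31  0.67 -0.09  2.06  0.43  0.56 -2.52]
   0.5 0.0 0.0 [-0.55  0.35 -0.41  1.83  0.36  1.1  -2.19] [ 0.48  1.17 -0.96  1.86 -0.83  1.17 -0.75] [0.56 0.03 0.24]
   0.7 0.0 0.0 [-0.49  0.32 -0.43  1.87  0.38  1.05 -1.98] [ 0.38  1.15 -0.87  1.7  -0.74  1.42 -0.83] [0.62 0.05 0.24]
0.3 6.355657495502828e-06 2.2333885286643666e-05 [-0.45  0.7   0.03  2.03  0.39  0.62 -2.52]
   0.5 0.0 0.0 [-0.73  0.36 -0.24  1.82  0.39  1.14 -2.23] [ 0.36  1.   -0.75  1.88 -0.95  1.26 -0.65] [0.56 0.03 0.27]
   0.7 0.0 0.0 [-0.68  0.32 -0.27  1.89  0.43  1.06 -2.04] [ 0.28  1.02 -0.68  1.71 -0.81  1.47 -0.75] [0.62 0.05 0.27]
```

```bash
cat >> h.py <<'E'
def plan(gp,M1,n,claw,off=.155):
    """n even rows taking the grasp point (off ahead of TCP) to gp with tool rotation M1"""
    s=bot.observe();M=Rt(s);g0=s["position"]+M@[0,0,off];rv=R.from_matrix(M.T@M1).as_rotvec();p=s["position"];M0=M;out=[]
    for i in range(1,n+1):
        Mi=M0@R.from_rotvec(rv*i/n).as_matrix();pi=g0+(np.array(gp)-g0)*i/n-Mi@[0,0,off]
        t=M.T@(pi-p)*100; r=rv/n
        out.append([[round(float(v),1) for v in t],[round(float(v),3) for v in r],claw]);p=p+M@np.round(t,1)/100;M=Mi
    if max(np.linalg.norm(o[0]) for o in out)>5 or np.linalg.norm(rv/n)>.149: print("TOO FAST")
    print(out)
def down(psi): return R.from_euler('xyz',[np.pi,0,psi]).as_matrix()
E
python3 -c "
from h import *
plan([.472,.0665,.10],down(-.18),10,6)"
```

```text
[[[-0.7, -0.3, 1.5], [0.006, -0.034, -0.002], 6], [[-0.6, -0.4, 1.6], [0.006, -0.034, -0.002], 6], [[-0.6, -0.3, 1.7], [0.006, -0.034, -0.002], 6], [[-0.5, -0.3, 1.7], [0.006, -0.034, -0.002], 6], [[-0.5, -0.3, 1.7], [0.006, -0.034, -0.002], 6], [[-0.4, -0.3, 1.7], [0.006, -0.034, -0.002], 6], [[-0.3, -0.2, 1.8], [0.006, -0.034, -0.002], 6], [[-0.3, -0.3, 1.8], [0.006, -0.034, -0.002], 6], [[-0.2, -0.3, 1.9], [0.006, -0.034, -0.002], 6], [[-0.2, -0.2, 1.8], [0.006, -0.034, -0.002], 6]]
```

Request:
{"method": "arm_command", "body": {"deltas": [[[-0.7,-0.3,1.5],[0.006,-0.034,-0.002],6],[[-0.6,-0.4,1.6],[0.006,-0.034,-0.002],6],[[-0.6,-0.3,1.7],[0.006,-0.034,-0.002],6],[[-0.5,-0.3,1.7],[0.006,-0.034,-0.002],6],[[-0.5,-0.3,1.7],[0.006,-0.034,-0.002],6],[[-0.4,-0.3,1.7],[0.006,-0.034,-0.002],6],[[-0.3,-0.2,1.8],[0.006,-0.034,-0.002],6],[[-0.3,-0.3,1.8],[0.006,-0.034,-0.002],6],[[-0.2,-0.3,1.9],[0.006,-0.034,-0.002],6],[[-0.2,-0.2,1.8],[0.006,-0.034,-0.002],6],[[0,0,0],[0,0,0],6]]}}

```text
clock: 6.2
position: [0.4662, 0.0643, 0.251]
tool_rot: [3.138, 0.007, -0.18]
force: [0.6, 0.3, 0.2]
grip_width: 0.0601
finger_force: 0.0
```

```bash
python3 -c "
from h import *
log()
p=grab('wrist');save(p,'w2.png')
print(proj(p,[[.472,.0665,.045],[.4267,.0744,.045],[.530,.0565,.045]]).round())
for n,z in {'scoop':0,'scoop_grip':.045}.items():
    for m in bot.mark_of(n,p)[:3]: print(n,m,onz(p,m['at'],z).round(3))
plan([.472,.0665,.045],down(-.18),4,6)"
```

```text
[-0.091  0.538 -0.223  2.107  0.228  0.527 -2.234] [0.4662 0.0643 0.251 ] [ 3.138  0.007 -0.18 ] 6.2
[[306. 268.]
 [307. 348.]
 [304. 148.]]
scoop {'at': [309.8, 57.1], 'p': 0.84} [0.575 0.046 0.   ]
scoop_grip {'at': [309.6, 268.5], 'p': 0.7} [0.472 0.065 0.045]
[[[0.1, -0.1, 1.3], [0.001, 0.0, 0.0], 6], [[0.1, -0.1, 1.4], [0.001, 0.0, 0.0], 6], [[0.1, -0.0, 1.3], [0.001, 0.0, 0.0], 6], [[0.1, -0.1, 1.4], [0.001, 0.0, 0.0], 6]]
```

View pics/w2.png

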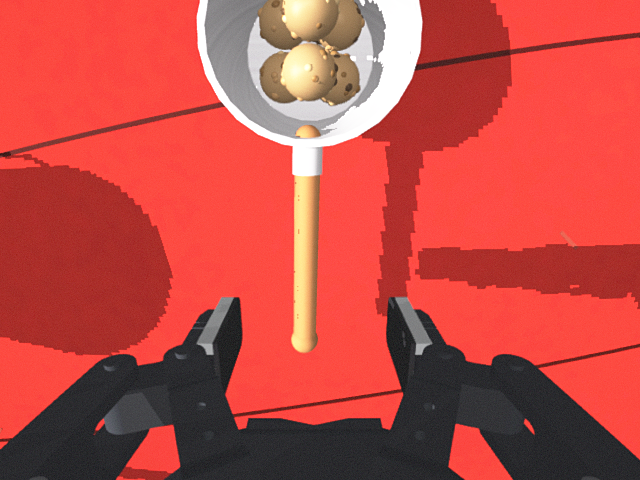

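The handle runs (308,150)–(304,345), nearly centred between the fingers, and it matches my estimate. I'll descend and grip.

Request:
{"method": "arm_command", "body": {"deltas": [[[0.1,-0.1,1.3],[0,0,0],6],[[0.1,-0.1,1.4],[0,0,0],6],[[0.1,0,1.3],[0,0,0],6],[[0.1,-0.1,1.4],[0,0,0],6],[[0,0,0],[0,0,0],6],[[0,0,0],[0,0,0],0],[[0,0,0],[0,0,0],0],[[0,0,0],[0,0,0],0],[[0,0,0],[0,0,0],0],[[0,0,0],[0,0,0],0]], "newtons": 110}}

```text
clock: 7.35
position: [0.4716, 0.0664, 0.1996]
tool_rot: [3.14, 0.002, -0.18]
force: [-0.5, -0.6, 2.4]
grip_width: 0.0084
finger_force: 107.3
```

```bash
python3 -c "
from h import *
log()"
```

```text
[-0.13   0.642 -0.176  2.113  0.269  0.409 -2.271] [0.4716 0.0664 0.1996] [ 3.14e+00  2.00e-03 -1.80e-01] 7.35
```

Request:
{"method": "arm_command", "body": {"deltas": [[[0,0,-1],[0,0,0],0],[[0,0,-2],[0,0,0],0],[[0,0,-3],[0,0,0],0],[[0,0,-3],[0,0,0],0],[[0,0,-3],[0,0,0],0],[[0,0,-3],[0,0,0],0],[[0,0,-3],[0,0,0],0],[[0,0,-3],[0,0,0],0],[[0,0,-3],[0,0,0],0],[[0,0,-1.5],[0,0,0],0],[[0,0,0],[0,0,0],0]]}}

```text
clock: 8.45
position: [0.4721, 0.0669, 0.4565]
tool_rot: [3.141, -0.001, -0.179]
force: [-0.1, -0.3, -3.2]
grip_width: 0.0084
finger_force: 107.9
```

```bash
python3 -c "
from h import *
log();print(bot.observe()['grip_width'],bot.observe()['moment'])
plan([.414,.292,.30],down(.6),10,0)
p=grab('wrist');save(p,'w3.png')
for m in bot.mark_of('scoop',p)[:1]: print(m)
"
```

```text
[-0.016  0.237 -0.299  1.9    0.083  1.016 -2.1  ] [0.4721 0.0669 0.4565] [ 3.141e+00 -1.000e-03 -1.790e-01] 8.45
0.008377578580036724 [0.061414   0.25068347 0.02583372]
[[[-1.0, -2.1, 0.0], [0.0, -0.0, -0.078], 0], [[-0.8, -2.2, 0.0], [0.0, -0.0, -0.078], 0], [[-0.6, -2.2, 0.0], [0.0, -0.0, -0.078], 0], [[-0.5, -2.3, 0.1], [0.0, -0.0, -0.078], 0], [[-0.3, -2.3, -0.0], [0.0, -0.0, -0.078], 0], [[-0.0, -2.3, -0.0], [0.0, -0.0, -0.078], 0], [[0.0, -2.4, -0.0], [0.0, -0.0, -0.078], 0], [[0.3, -2.3, 0.0], [0.0, -0.0, -0.078], 0], [[0.4, -2.2, 0.0], [0.0, -0.0, -0.078], 0], [[0.7, -2.3, 0.0], [0.0, -0.0, -0.078], 0]]
```

View pics/w3.png

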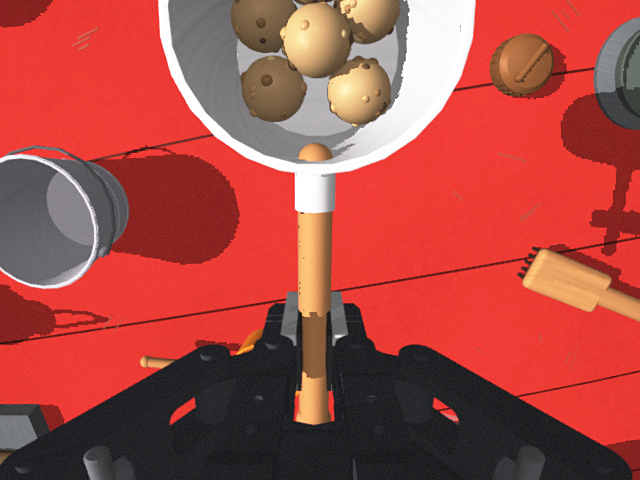

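The scoop is level in the grip, with its cup at the top of the picture and the nuggets still in it. The pail is at (50,215). I'll carry it over.

Request:
{"method": "arm_command", "body": {"deltas": [[[-1.0,-2.1,0],[0,0,-0.078],0],[[-0.8,-2.2,0],[0,0,-0.078],0],[[-0.6,-2.2,0],[0,0,-0.078],0],[[-0.5,-2.3,0.1],[0,0,-0.078],0],[[-0.3,-2.3,0],[0,0,-0.078],0],[[0,-2.3,0],[0,0,-0.078],0],[[0,-2.4,0],[0,0,-0.078],0],[[0.3,-2.3,0],[0,0,-0.078],0],[[0.4,-2.2,0],[0,0,-0.078],0],[[0.7,-2.3,0],[0,0,-0.078],0],[[0,0,0],[0,0,0],0]]}}

```text
clock: 9.65
position: [0.4131, 0.2958, 0.4531]
tool_rot: [-3.139, 0.003, 0.61]
force: [-0.8, -1.3, -3.5]
grip_width: 0.0089
finger_force: 108.0
```

```bash
python3 -c "
from h import *
log()
M=down(.6)@R.from_rotvec([1.2,0,0]).as_matrix()
plan([.414,.292,.25],M,12,0)
from sim import *
s=bot.observe();g0=s['position']+Rt(s)@[0,0,.155]
q1,w,_=path(s['qpos'],g0,down(.6),np.array([.414,.292,.25]),M,10);print(w,q1.round(2),elbow(q1)[1])
M2=down(.6)@R.from_rotvec([1.9,0,0]).as_matrix()
for z in(.19,.21,.25):
  q2,w,_=path(q1,np.array([.414,.292,.25]),M,np.array([.414,.292,z]),M2,10);print(w,q2.round(2),elbow(q2)[1])
"
```

```text
[-0.302  0.322 -0.55   1.822  0.188  1.053 -1.884] [0.4131 0.2958 0.4531] [-3.139e+00  3.000e-03  6.100e-01] 9.65
[[[-0.0, 1.6, 0.5], [0.1, 0.001, 0.001], 0], [[-0.0, 1.6, 0.5], [0.1, 0.001, 0.001], 0], [[-0.1, 1.6, 0.4], [0.1, 0.001, 0.001], 0], [[0.0, 1.7, 0.5], [0.1, 0.001, 0.001], 0], [[0.0, 1.8, 0.4], [0.1, 0.001, 0.001], 0], [[-0.0, 1.7, 0.4], [0.1, 0.001, 0.001], 0], [[-0.0, 1.8, 0.4], [0.1, 0.001, 0.001], 0], [[-0.1, 1.9, 0.4], [0.1, 0.001, 0.001], 0], [[0.0, 1.8, 0.3], [0.1, 0.001, 0.001], 0], [[0.0, 1.9, 0.3], [0.1, 0.001, 0.001], 0], [[-0.0, 1.9, 0.3], [0.1, 0.001, 0.001], 0], [[-0.0, 1.9, 0.2], [0.1, 0.001, 0.001], 0]]
2.2094266659300136e-05 [ 0.39  0.9  -0.89  1.82 -0.57  1.09 -0.97] [0.57683644 0.05426568 0.36211703]
4.129069083800326e-06 [ 0.44  1.47 -0.94  1.69 -0.67  1.32 -0.75] [0.57936124 0.05059801 0.09008055]
4.0490291785230575e-06 [ 0.45  1.44 -0.95  1.71 -0.69  1.32 -0.76] [0.57936139 0.05059716 0.11008232]
3.905977409990595e-06 [ 0.46  1.38 -0.99  1.75 -0.74  1.31 -0.78] [0.5793616  0.05059531 0.15008616]
```

Request:
{"method": "arm_command", "body": {"deltas": [[[0,1.6,0.6],[0.1,0,0],0],[[0,1.6,0.6],[0.1,0,0],0],[[-0.1,1.6,0.5],[0.1,0,0],0],[[0,1.7,0.5],[0.1,0,0],0],[[0,1.8,0.4],[0.1,0,0],0],[[0,1.7,0.4],[0.1,0,0],0],[[0,1.8,0.4],[0.1,0,0],0],[[-0.1,1.9,0.4],[0.1,0,0],0],[[0,1.8,0.3],[0.1,0,0],0],[[0,1.9,0.3],[0.1,0,0],0],[[0,1.9,0.3],[0.1,0,0],0],[[0,0,0],[0,0,0],0]]}}

```text
clock: 10.85
position: [0.4927, 0.173, 0.3181]
tool_rot: [-2.037, 0.006, 0.598]
force: [-0.3, -0.4, -2.0]
grip_width: 0.0082
finger_force: 108.6
```

```bash
python3 -c "
from h import *
log();s=bot.observe();print((s['position']+Rt(s)@[0,0,.155]).round(3))
plan([.41,.299,.19],down(.6)@R.from_rotvec([1.4,0,0]).as_matrix(),6,0)
"
```

```text
[ 0.356  0.821 -0.833  1.829 -0.564  1.078 -0.989] [0.4927 0.173  0.3181] [-2.037  0.006  0.598] 10.85
[0.414 0.287 0.248]
[[[0.1, 1.5, 0.6], [0.049, 0.0, -0.001], 0], [[0.0, 1.6, 0.6], [0.049, 0.0, -0.001], 0], [[0.1, 1.6, 0.6], [0.049, 0.0, -0.001], 0], [[0.0, 1.6, 0.5], [0.049, 0.0, -0.001], 0], [[0.1, 1.7, 0.5], [0.049, 0.0, -0.001], 0], [[0.0, 1.6, 0.4], [0.049, 0.0, -0.001], 0]]
```

Request:
{"method": "arm_command", "body": {"deltas": [[[0.1,1.5,0.6],[0.049,0,0],0],[[0,1.6,0.6],[0.049,0,0],0],[[0.1,1.6,0.6],[0.049,0,0],0],[[0,1.6,0.5],[0.049,0,0],0],[[0.1,1.7,0.5],[0.049,0,0],0],[[0,1.6,0.4],[0.049,0,0],0],[[0,0.8,0],[0.05,0,0],0],[[0,0.8,0],[0.05,0,0],0],[[0,0.8,0],[0.05,0,0],0],[[0,0.8,0],[0.05,0,0],0],[[0,0.8,0],[0.05,0,0],0],[[0,0.8,0],[0.05,0,0],0],[[0,0.8,0],[0.05,0,0],0],[[0,0,0],[0,0,0],0],[[0,0,0],[0,0,0],0],[[0,0,0],[0,0,0],0],[[0,0,0],[0,0,0],0]]}}

```text
clock: 12.55
position: [0.4966, 0.1728, 0.165]
tool_rot: [-1.399, 0.002, 0.601]
force: [-0.6, -0.5, -2.1]
grip_width: 0.0088
finger_force: 108.9
```

```bash
python3 -c "
from h import *
log();s=bot.observe();print((s['position']+Rt(s)@[0,0,.155]).round(3),s['force'])
p=grab('top');save(p,'t2.png',(130,160,350,320),2)
"
```

```text
[ 0.421  1.356 -0.903  1.732 -0.671  1.252 -0.752] [0.4966 0.1728 0.165 ] [-1.399  0.002  0.601] 12.55
[0.41  0.299 0.191] [-0.55978908 -0.50874545 -2.09309932]
```

View pics/t2.png

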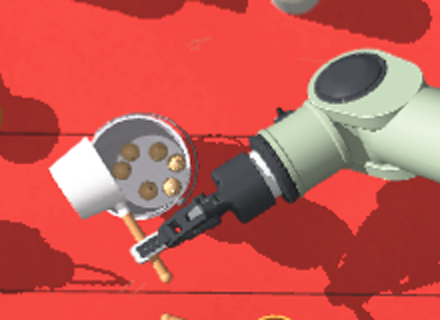

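All six nuggets lie in the pail, between (120,150) and (180,190) in the crop. Next I'll roll the scoop back and return it.

```bash
python3 -c "
from h import *
plan([.41,.297,.30],down(.6),16,0)
"
```

```text
[[[-0.0, -2.4, 0.2], [-0.109, 0.0, -0.0], 0], [[-0.0, -2.3, 0.1], [-0.109, 0.0, -0.0], 0], [[-0.0, -2.4, 0.1], [-0.109, 0.0, -0.0], 0], [[-0.0, -2.3, -0.0], [-0.109, 0.0, -0.0], 0], [[-0.1, -2.4, -0.1], [-0.109, 0.0, -0.0], 0], [[0.0, -2.3, -0.2], [-0.109, 0.0, -0.0], 0], [[0.0, -2.3, -0.2], [-0.109, 0.0, -0.0], 0], [[0.0, -2.2, -0.3], [-0.109, 0.0, -0.0], 0], [[-0.0, -2.2, -0.4], [-0.109, 0.0, -0.0], 0], [[-0.0, -2.2, -0.4], [-0.109, 0.0, -0.0], 0], [[-0.0, -2.0, -0.4], [-0.109, 0.0, -0.0], 0], [[-0.0, -2.1, -0.5], [-0.109, 0.0, -0.0], 0], [[-0.0, -1.9, -0.5], [-0.109, 0.0, -0.0], 0], [[-0.1, -1.9, -0.6], [-0.109, 0.0, -0.0], 0], [[0.0, -1.9, -0.6], [-0.109, 0.0, -0.0], 0], [[0.0, -1.7, -0.6], [-0.109, 0.0, -0.0], 0]]
```

Request:
{"method": "arm_command", "body": {"deltas": [[[0,-1,0],[0,0,0],0],[[0,-2.4,0.2],[-0.109,0,0],0],[[0,-2.3,0.1],[-0.109,0,0],0],[[0,-2.4,0.1],[-0.109,0,0],0],[[0,-2.3,0],[-0.109,0,0],0],[[-0.1,-2.4,-0.1],[-0.109,0,0],0],[[0,-2.3,-0.2],[-0.109,0,0],0],[[0,-2.3,-0.2],[-0.109,0,0],0],[[0,-2.2,-0.3],[-0.109,0,0],0],[[0,-2.2,-0.4],[-0.109,0,0],0],[[0,-2.2,-0.4],[-0.109,0,0],0],[[0,-2.0,-0.4],[-0.109,0,0],0],[[0,-2.1,-0.5],[-0.109,0,0],0],[[0,-1.9,-0.5],[-0.109,0,0],0],[[-0.1,-1.9,-0.6],[-0.109,0,0],0],[[0,-1.9,-0.6],[-0.109,0,0],0],[[0,-1.7,-0.6],[-0.109,0,0],0],[[0,0,0],[0,0,0],0]]}}

```text
clock: 14.4
position: [0.4085, 0.2979, 0.4666]
tool_rot: [3.14, 0.001, 0.606]
force: [-0.9, -0.2, -1.8]
grip_width: 0.0079
finger_force: 108.2
```

```bash
python3 -c "
from h import *
log()
plan([.4716,.0664,.20],down(-.18),12,0)
"
```

```text
[-0.321  0.3   -0.534  1.811  0.174  1.078 -1.883] [0.4085 0.2979 0.4666] [3.14e+00 1.00e-03 6.06e-01] 14.4
[[[-0.7, 1.9, 0.9], [0.0, -0.0, 0.065], 0], [[-0.5, 1.9, 1.0], [0.0, -0.0, 0.065], 0], [[-0.4, 2.0, 0.9], [0.0, -0.0, 0.065], 0], [[-0.3, 1.9, 0.9], [0.0, -0.0, 0.065], 0], [[-0.2, 2.0, 1.0], [0.0, -0.0, 0.065], 0], [[0.0, 2.0, 0.9], [0.0, -0.0, 0.065], 0], [[0.1, 2.0, 0.9], [0.0, -0.0, 0.065], 0], [[0.3, 2.0, 1.0], [0.0, -0.0, 0.065], 0], [[0.3, 2.0, 0.9], [0.0, -0.0, 0.065], 0], [[0.5, 1.9, 0.9], [0.0, -0.0, 0.065], 0], [[0.6, 1.9, 1.0], [0.0, -0.0, 0.065], 0], [[0.8, 1.9, 0.9], [0.0, -0.0, 0.065], 0]]
```

Request:
{"method": "arm_command", "body": {"deltas": [[[-0.7,1.9,0.9],[0,0,0.065],0],[[-0.5,1.9,1.0],[0,0,0.065],0],[[-0.4,2.0,0.9],[0,0,0.065],0],[[-0.3,1.9,0.9],[0,0,0.065],0],[[-0.2,2.0,1.0],[0,0,0.065],0],[[0,2.0,0.9],[0,0,0.065],0],[[0.1,2.0,0.9],[0,0,0.065],0],[[0.3,2.0,1.0],[0,0,0.065],0],[[0.3,2.0,0.9],[0,0,0.065],0],[[0.5,1.9,0.9],[0,0,0.065],0],[[0.6,1.9,1.0],[0,0,0.065],0],[[0.8,1.9,0.9],[0,0,0.065],0],[[0,0,2.5],[0,0,0],0],[[0,0,3],[0,0,0],0],[[0,0,3],[0,0,0],0],[[0,0,3],[0,0,0],0],[[0,0,2],[0,0,0],0],[[0,0,0],[0,0,0],0]]}}

```text
clock: 16.2
position: [0.4725, 0.0622, 0.2156]
tool_rot: [3.138, 0.006, -0.181]
force: [-0.1, 0.3, -0.1]
grip_width: 0.0088
finger_force: 108.2
```

```bash
python3 -c "
from h import *
log();print(bot.observe()['force'])
plan([.4716,.0664,.047],down(-.18),2,0)
p=grab('wrist');save(p,'w4.png',(100,0,540,330),1.2)
"
```

```text
[-0.115  0.611 -0.185  2.107  0.246  0.45  -2.241] [0.4725 0.0622 0.2156] [ 3.138  0.006 -0.181] 16.2
[-0.10151794  0.32177778 -0.14274726]
[[[-0.1, -0.2, 0.7], [0.002, 0.003, -0.001], 0], [[-0.1, -0.2, 0.7], [0.002, 0.003, -0.001], 0]]
```

View pics/w4.png

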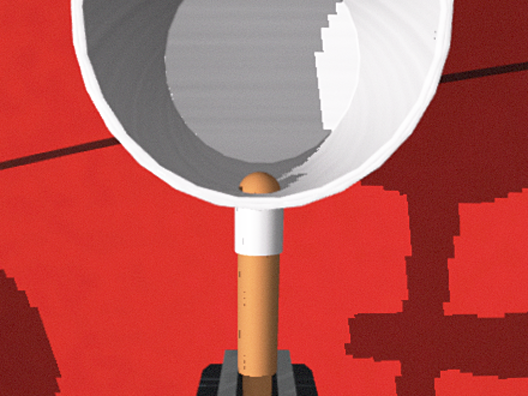

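Request:
{"method": "arm_command", "body": {"deltas": [[[-0.1,-0.2,0.7],[0,0,0],0],[[0,-0.1,0.6],[0,0,0],0],[[0,0,0],[0,0,0],0],[[0,0,0],[0,0,0],0]]}}

```text
clock: 16.65
position: [0.4727, 0.066, 0.2053]
tool_rot: [3.14, 0.002, -0.18]
force: [0.7, -0.3, -2.2]
grip_width: 0.0085
finger_force: 108.2
```

Request:
{"method": "arm_command", "body": {"deltas": [[[0,0,0.3],[0,0,0],0],[[0,0,0.2],[0,0,0],0],[[0,0,0],[0,0,0],0],[[0,0,0],[0,0,0],0]]}}

```text
clock: 17.05
position: [0.4726, 0.0659, 0.2001]
tool_rot: [3.14, 0.002, -0.18]
force: [-1.1, -1.2, 0.5]
grip_width: 0.0088
finger_force: 108.7
```

Request:
{"method": "arm_command", "body": {"deltas": [[[0,0,0],[0,0,0],1.6],[[0,0,0],[0,0,0],2.5],[[0,0,0],[0,0,0],5],[[0,0,0],[0,0,0],5],[[0,0,-1],[0,0,0],5],[[0,0,-3],[0,0,0],5],[[0,0,-4],[0,0,0],8.5],[[0,0,-4],[0,0,0],8.5],[[0,0,-4],[0,0,0],8.5],[[0,0,-4],[0,0,0],8.5],[[0,0,-4],[0,0,0],8.5],[[0,0,-2],[0,0,0],8.5],[[0,0,0],[0,0,0],8.5]]}}

```text
clock: 18.35
position: [0.4732, 0.0665, 0.4634]
tool_rot: [3.141, -0.002, -0.18]
force: [1.5, 0.5, -0.1]
grip_width: 0.0849
finger_force: 0.0
```

```bash
python3 -c "
from h import *
log()
p=grab('top');save(p,'t3.png',(180,160,540,300),2)
from itertools import product
for n,z in {'scoop':0,'scoop_grip':.045,'feeder':0,'feeder_mouth':.195,'cap_top':.2105,'cap':.176}.items():
    for m in bot.mark_of(n,p)[:3]: print(n,round(m['p'],2),m['at'],onz(p,m['at'],z).round(3))
"
```

```text
[-0.022  0.23  -0.289  1.889  0.077  1.031 -2.094] [0.4732 0.0665 0.4634] [ 3.141e+00 -2.000e-03 -1.800e-01] 18.35
scoop 0.81 [120.7, 219.4] [0.578 0.562 0.   ]
scoop 0.79 [270.4, 335.2] [0.274 0.156 0.   ]
scoop 0.56 [315.2, 223.1] [0.575 0.04  0.   ]
scoop_grip 0.78 [98.7, 179.0] [0.68  0.607 0.045]
scoop_grip 0.61 [227.6, 320.5] [0.315 0.263 0.045]
feeder 0.94 [454.0, 235.9] [ 0.545 -0.334  0.   ]
feeder 0.48 [191.4, 245.1] [0.512 0.372 0.   ]
feeder_mouth 0.74 [372.7, 149.5] [ 0.735 -0.097  0.195]
feeder_mouth 0.66 [315.5, 223.4] [0.556 0.037 0.195]
feeder_mouth 0.18 [450.9, 234.9] [ 0.533 -0.283  0.195]
cap_top 0.85 [394.5, 225.4] [ 0.552 -0.148  0.21 ]
cap_top 0.77 [518.2, 238.4] [ 0.525 -0.435  0.21 ]
cap_top 0.59 [472.2, 227.7] [ 0.549 -0.329  0.21 ]
cap 0.8 [467.2, 229.8] [ 0.547 -0.326  0.176]
cap 0.76 [514.5, 238.6] [ 0.527 -0.438  0.176]
cap 0.71 [394.7, 228.0] [ 0.549 -0.153  0.176]
```

View pics/t3.png

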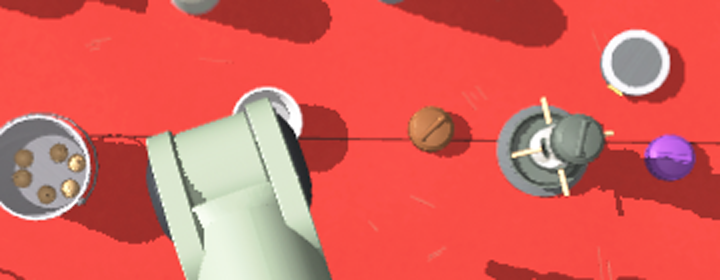

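The scoop stands upright at crop (268,112), and the nuggets are in the pail. The grey cap sits on the feeder at (578,138), with the brown one at (432,129) and the purple one at (670,157) left alone. I'll go above the feeder.

```bash
python3 -c "
from h import *
plan([.548,-.328,.32],down(1.03),12,8.5)
"
```

```text
[[[1.2, 3.1, -0.1], [-0.0, 0.0, -0.101], 8.5], [[0.9, 3.2, -0.2], [-0.0, 0.0, -0.101], 8.5], [[0.5, 3.3, -0.1], [-0.0, 0.0, -0.101], 8.5], [[0.2, 3.4, -0.1], [-0.0, 0.0, -0.101], 8.5], [[-0.1, 3.3, -0.1], [-0.0, 0.0, -0.101], 8.5], [[-0.5, 3.3, -0.2], [-0.0, 0.0, -0.101], 8.5], [[-0.7, 3.3, -0.1], [-0.0, 0.0, -0.101], 8.5], [[-1.2, 3.1, -0.1], [-0.0, 0.0, -0.101], 8.5], [[-1.4, 3.1, -0.2], [-0.0, 0.0, -0.101], 8.5], [[-1.7, 2.9, -0.1], [-0.0, 0.0, -0.101], 8.5], [[-2.0, 2.6, -0.1], [-0.0, 0.0, -0.101], 8.5], [[-2.3, 2.5, -0.1], [-0.0, 0.0, -0.101], 8.5]]
```

Request:
{"method": "arm_command", "body": {"deltas": [[[1.2,3.1,-0.1],[0,0,-0.101],8.5],[[0.9,3.2,-0.2],[0,0,-0.101],8.5],[[0.5,3.3,-0.1],[0,0,-0.101],8.5],[[0.2,3.4,-0.1],[0,0,-0.101],8.5],[[-0.1,3.3,-0.1],[0,0,-0.101],8.5],[[-0.5,3.3,-0.2],[0,0,-0.101],8.5],[[-0.7,3.3,-0.1],[0,0,-0.101],8.5],[[-1.2,3.1,-0.1],[0,0,-0.101],8.5],[[-1.4,3.1,-0.2],[0,0,-0.101],8.5],[[-1.7,2.9,-0.1],[0,0,-0.101],8.5],[[-2.0,2.6,-0.1],[0,0,-0.101],8.5],[[-2.3,2.5,-0.1],[0,0,-0.101],8.5],[[0,0,0],[0,0,0],8.5]]}}

```text
clock: 20.0
position: [0.5477, -0.3327, 0.4738]
tool_rot: [-3.138, 0.004, 1.032]
force: [-1.4, -0.8, -0.7]
grip_width: 0.0848
finger_force: 0.0
```

```bash
python3 -c "
from h import *
log()
p=grab('wrist');save(p,'w5.png')
for n,z in {'feeder':0,'feeder_mouth':.195,'cap_top':.2105,'cap':.176}.items():
    for m in bot.mark_of(n,p)[:3]: print(n,round(m['p'],2),m['at'],onz(p,m['at'],z).round(4))
for m in bot.find_in('cap',p)[:3]: print(m)
t=np.linspace(0,2*np.pi,60)
C=np.c_[.03*np.cos(t),.03*np.sin(t),0*t]
for z in(.176,.199): q=proj(p,C+[.548,-.328,z]);print(q.min(0).round(),q.max(0).round())
"
```

```text
[ 0.651  0.503 -0.305  1.458  0.159  1.208 -0.214] [ 0.5477 -0.3327  0.4738] [-3.138  0.004  1.032] 20.0
feeder 0.73 [308.5, 183.3] [ 0.5462 -0.32    0.    ]
cap_top 0.71 [310.3, 237.0] [ 0.5479 -0.326   0.2105]
cap_top 0.69 [376.1, 313.4] [ 0.5586 -0.3968  0.2105]
cap_top 0.65 [254.7, 51.0] [ 0.5778 -0.2145  0.2105]
cap 0.62 [371.3, 298.4] [ 0.5575 -0.4022  0.176 ]
cap 0.61 [258.7, 56.9] [ 0.5769 -0.2109  0.176 ]
cap 0.56 [306.8, 222.0] [ 0.546  -0.3234  0.176 ]
{'rect': [263.3, 183.3, 87.7, 90.1], 'p': 0.97}
{'rect': [228.1, 22.0, 62.6, 61.2], 'p': 0.92}
{'rect': [348.5, 278.9, 50.9, 47.2], 'p': 0.73}
[272. 185.] [353. 264.]
[268. 191.] [356. 276.]
```

View pics/w5.png

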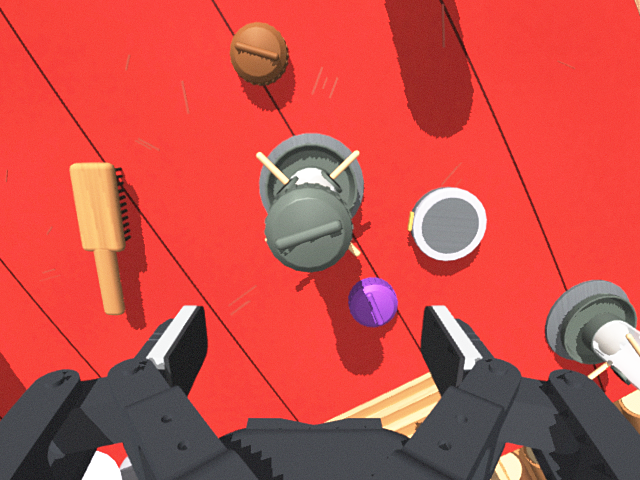

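```bash
python3 -c "
from h import *
p=grab('wrist')
c=onz(p,(308,231),.195);print(c.round(4))
plan([c[0],c[1],.24],down(1.03),5,8.5)
from sim import *
s=bot.observe();q,w,_=path(s['qpos'],s['position']+Rt(s)@[0,0,.155],Rt(s),np.r_[c[:2],.178],down(1.03),5);print(w,q.round(2))
for a in(1.05,-1.05):
  q2,w,_=path(q,np.r_[c[:2],.178],down(1.03),np.r_[c[:2],.178],down(1.03+a),6);print(w,q2.round(2))
"
```

```text
[ 0.5472 -0.32    0.195 ]
[[[0.1, -0.1, 1.6], [-0.0, 0.001, 0.001], 8.5], [[0.1, -0.1, 1.6], [-0.0, 0.001, 0.001], 8.5], [[0.1, -0.1, 1.6], [-0.0, 0.001, 0.001], 8.5], [[0.2, -0.1, 1.6], [-0.0, 0.001, 0.001], 8.5], [[0.1, -0.1, 1.7], [-0.0, 0.001, 0.001], 8.5]]
6.0647574483916746e-06 [ 0.63  0.63 -0.29  1.63  0.21  0.92 -0.28]
1.3407134146793505e-05 [ 0.79  0.66 -0.55  1.62  0.4   0.97  0.62]
1.3467145622635752e-05 [ 0.45  0.61 -0.02  1.64  0.01  0.89 -1.17]
```

Request:
{"method": "arm_command", "body": {"deltas": [[[0,0,2],[0,0,0],8.5],[[0,0,2],[0,0,0],8.5],[[0.2,0,2],[0,0,0],8.5],[[0.2,0,1.5],[0,0,0],8.5],[[0,0,0],[0,0,0],8.5]]}}

```text
clock: 20.85
position: [0.5501, -0.324, 0.3986]
tool_rot: [-3.137, 0.003, 1.033]
force: [-0.5, 0.5, 1.2]
grip_width: 0.085
finger_force: 0.0
```

```bash
python3 -c "
from h import *
from scipy.optimize import least_squares
log()
p=grab('wrist')
for m in bot.mark_of('cap_top',p)[:2]: print(m,onz(p,m['at'],.2105).round(4))
t=np.linspace(0,2*np.pi,60);C=np.vstack([np.c_[.03*np.cos(t),.03*np.sin(t),0*t+z] for z in(.176,.199)])
def box(c): q=proj(p,C+[c[0],c[1],0]);return np.r_[q.min(0),q.max(0)]
for m in bot.find_in('cap',p)[:2]:
    r=m['rect'];b=np.r_[r[0],r[1],r[0]+r[2],r[1]+r[3]];o=least_squares(lambda c:box(c)-b,[.547,-.326],x_scale=.01);print(m,o.x.round(4),o.fun.round(1))
"
```

```text
[ 0.637  0.563 -0.3    1.555  0.185  1.055 -0.249] [ 0.5501 -0.324   0.3986] [-3.137e+00  3.000e-03  1.033e+00] 20.85
{'at': [309.0, 298.6], 'p': 0.89} [ 0.5465 -0.3236  0.2105]
{'at': [242.8, 41.8], 'p': 0.85} [ 0.5802 -0.2178  0.2105]
{'rect': [354.6, 312.7, 61.5, 58.5], 'p': 0.86} [ 0.5603 -0.378 ] [-27.7 -25.4  25.6  32.2]
{'rect': [213.6, 7.6, 75.6, 79.8], 'p': 0.83} [ 0.5797 -0.2202] [-34.5 -32.4  33.   40.3]
```

Request:
{"method": "arm_command", "body": {"deltas": [[[-0.1,-0.1,1.4],[0,0,0],8.5],[[-0.1,-0.1,1.4],[0,0,0],8.5],[[-0.1,-0.1,1.3],[0,0,0],8.5],[[0,0,1.3],[0,0,0],8.5],[[0,0,1.1],[0,0,0],8.5],[[0,0,0],[0,0,0],8.5],[[0,0,0],[0,0,0],5],[[0,0,0],[0,0,0],5],[[0,0,0],[0,0,0],5],[[0,0,0],[0,0,0],5]], "newtons": 50}}

```text
clock: 22.0
position: [0.5461, -0.326, 0.3362]
tool_rot: [-3.141, 0.003, 1.033]
force: [-1.3, -0.1, 7.0]
grip_width: 0.0593
finger_force: 54.1
```

```bash
python3 -c "
from h import *
log();s=bot.observe();print(s['force'],s['moment'])
p=grab('wrist');save(p,'w6.png')
"
```

```text
[ 0.635  0.625 -0.288  1.621  0.213  0.927 -0.268] [ 0.5461 -0.326   0.3362] [-3.141e+00  3.000e-03  1.033e+00] 22.0
[-1.33783922 -0.09728272  7.0351026 ] [0.0483387  0.01132798 0.01066463]
```

View pics/w6.png

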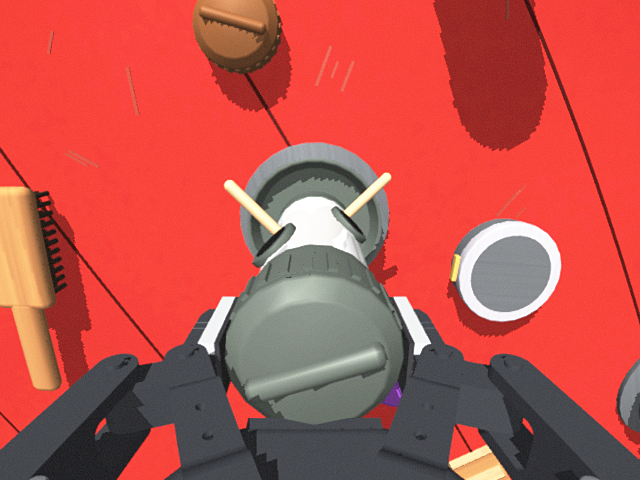

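The fingers hold the skirt on both sides at (220,325) and (405,325), with the ridge at (315,368). I'll try anticlockwise first.

Request:
{"method": "arm_command", "body": {"deltas": [[[0,0,-0.1],[0,0,0],5],[[0,0,0],[0,0,-0.06],5],[[0,0,0],[0,0,-0.06],5],[[0,0,0],[0,0,-0.06],5],[[0,0,0],[0,0,-0.06],5],[[0,0,0],[0,0,0],5]]}}

```text
clock: 22.65
position: [0.5457, -0.3261, 0.3363]
tool_rot: [-3.139, 0.002, 1.273]
force: [0.9, -0.5, -0.5]
grip_width: 0.0596
finger_force: 53.6
```

```bash
python3 -c "
from h import *
log();s=bot.observe();print(s['force'],s['moment'])"
```

```text
[ 0.675  0.632 -0.349  1.619  0.256  0.938 -0.062] [ 0.5457 -0.3261  0.3363] [-3.139e+00  2.000e-03  1.273e+00] 22.65
[ 0.85094805 -0.52644554 -0.47557138] [-0.03889901 -0.02405595 -0.00204691]
```

It turns freely past 10° with almost no torque, so anticlockwise is the right way. I'll carry on to about 58°.

Request:
{"method": "arm_command", "body": {"deltas": [[[0,0,0],[0,0,-0.096],5],[[0,0,0],[0,0,-0.096],5],[[0,0,0],[0,0,-0.096],5],[[0,0,0],[0,0,-0.096],5],[[0,0,0],[0,0,-0.096],5],[[0,0,0],[0,0,-0.096],5],[[0,0,0],[0,0,-0.096],5],[[0,0,0],[0,0,-0.096],5],[[0,0,0],[0,0,0],5]]}}

```text
clock: 23.55
position: [0.546, -0.3261, 0.3365]
tool_rot: [-3.139, 0.0, 2.04]
force: [3.3, -0.0, 0.2]
grip_width: 0.0593
finger_force: 53.8
```

Request:
{"method": "arm_command", "body": {"deltas": [[[0,0,-0.4],[0,0,0],5],[[0,0,-0.4],[0,0,0],5],[[0,0,0],[0,0,0],5]]}}

```text
clock: 23.85
position: [0.5461, -0.3259, 0.3449]
tool_rot: [-3.139, 0.001, 2.037]
force: [3.0, 0.1, 2.2]
grip_width: 0.059
finger_force: 55.2
```

Request:
{"method": "arm_command", "body": {"deltas": [[[0,0,-0.8],[0,0,0],5],[[0,0,-1.2],[0,0,0],5],[[0,0,-1.5],[0,0,0],5],[[0,0,-1.5],[0,0,0],5],[[0,0,-1],[0,0,0],5],[[0,0,0],[0,0,0],5],[[1.2,0,0],[0,0,0],5],[[2.2,0,0],[0,0,0],5],[[2.2,0,0],[0,0,0],5],[[2.2,0,0],[0,0,0],5],[[2.2,0,0],[0,0,0],5],[[2.2,0,0],[0,0,0],5],[[1.2,0,0],[0,0,0],5],[[0,0,0],[0,0,0],5],[[0,0,0],[0,0,0],5],[[0,0,0],[0,0,0],5],[[0,0,0],[0,0,0],5]]}}

```text
clock: 25.55
position: [0.4855, -0.207, 0.4041]
tool_rot: [-3.138, -0.0, 2.04]
force: [0.0, -0.1, -0.5]
grip_width: 0.0589
finger_force: 56.3
```

```bash
python3 -c "
from h import *
log();s=bot.observe();print(s['force'],s['grip_width'],s['finger_force'])
p=grab('scene');save(p,'sc2.png',(130,150,450,330),2)
"
```

```text
[ 0.758  0.425 -0.619  1.832  0.294  0.98   0.483] [ 0.4855 -0.207   0.4041] [-3.138 -0.     2.04 ] 25.55
[ 0.02254694 -0.10824284 -0.46181071] 0.05888133134007864 56.270134113729
```

View pics/sc2.png

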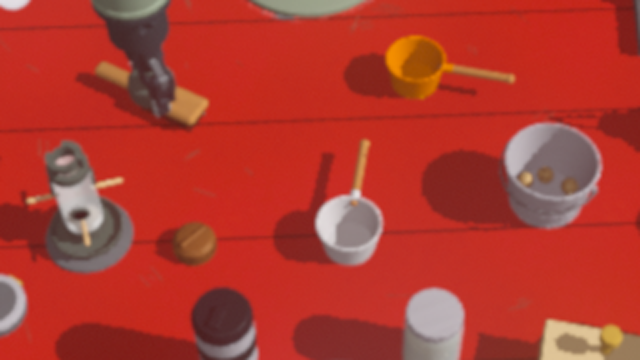

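The feeder mouth is open at (68,155), and the gripper holds the cap at (150,95), clear of it. The scoop stands upright at (348,225) and the nuggets are in the pail at (550,180). I'll hand in the job.

```bash
python3 -c "
from workcell import bot
print(bot.job_done())"
```

```text
the job is handed in; nothing more can be done
None
```

I handed the job in; it returned no verdict, but the last pictures show the six nuggets in the pail, the scoop standing upright and let go, and the feeder's mouth open. The cap came off anticlockwise and is held about 24 cm above the bench, 13 cm to the side of the feeder.

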